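Fetch the sample jar from behind the bottles and seat it in the block heater

ROBOT

A 6-joint arm with a two-finger parallel gripper is mounted at the origin on a cart in front of the work surface, level with it; the furniture and walls round the work are solid. World frame = base frame: x ahead of the robot, y to its left, z up, the work surface at z = 0. Lengths are in mm, angles in degrees, forces in N, time in s.
With the tool pointing down it reaches from about 300 to 850 mm from the base axis. Payload 4.2 kg.
Tool frame: the origin (TCP) lies at the very end of the fingers, on their centre line; the grasp point (between the pads) lies 19 mm behind it (env.tcp_to_grasp is the distance from the TCP to the grasp point, in mm); z points along the fingers, y is the line along which they close (so a half turn about z gives the same grasp; the last joint's range is limited). The gripper opens to 91 mm and grips with 3 to 60 N. Pads are 32 mm wide; open, the fingers measure 118 mm over their backs; the gripper's body (76 mm by 178 mm) begins 60 mm behind the grasp point.
Start: joints at [69.614, 18.312, 89.639, -0, 72.044, -1.146], TCP at [189.479, 542.9, 213.976] pointing down, gripper open.
Joint ranges: [-177.97, 177.97], [-48.28, 115.42], [12.27, 149.76], [-77.06, 257.06], [2.81, 150.46], [-146.56, 146.56]. Speed limits (degrees/s): [147.25, 147.25, 180, 180, 180, 180].

INTERFACE

Orientations are given as [roll, pitch, yaw] about the fixed x, y, z axes, in that order (R = Rz(yaw) Ry(pitch) Rx(roll)).
In Python, from workcell import env gives the robot as it stands.
- The arm moves only by the tool move_arm, never from a script. Its argument "plan" is a list of rows, each a list of 3 entries, a list of its own where there are three numbers: the shift along the world's x, y, z in cm, then the turn about the world's z in degrees, then the closure, from 0 (fully open) to 1 (shut). In form: [[[x, y, z], turn, claw], ...]. A call has 1 to 5 rows; each row shifts and turns the commanded pose from where the row before left it; what a row does not reach is not made up. A row lasts 1/10 s, in which the tool goes at most 50 mm and 8.59 degrees, less where a joint would pass 70% of its speed; a pose out of reach is approached as far as the arm can. A call is refused whole if a number of a shift passes 5 or a number of a turn 8.59, either way. A call with a gripper value outside its range is refused whole. The fingers move at their own pace and stop on an object; "squeeze" is the grip in N (left out, the last holds). Time passes only in rows, so rows that do not move let the fingers close. It gives the time, the measured TCP pose, the force, the opening and the grip force at its end, in the units of the state.
- env.state(): the state, without advancing time (a new reading comes with each control period).
- env.grab_frame(name): name is "scene" or "top" or "wrist"; returns a dict with "frame" (384x512x3 uint8, red, green, blue), "z_map" (384x512 float32, mm along the optical axis (not along the pixel's ray), 0 where there is no reading), "fovy" (degrees; the focal length in pixels is half the picture's height over the tangent of half this angle, whatever the lens; pixels are square), "cx", "cy" (the principal point, pixels), "position" and "orientation" of the camera in the world. Camera axes: x right, y down, z forward; pixel columns grow to the right and rows downward; lengths in mm; the calibration is good to about 2 mm. A picture is of the moment at which its call begins.
- env.job_done(): hands the job in; it is judged then, once.
Trained networks look in a picture, given as the dict that the camera call returned (one of the last four; its "shot" number tells which), for a name from the list of things; names that differ only in an ending like _2 or _b are one class to them, and where a whole thing is asked for, a point or a joint stands for the part that bears it (a point fixed in the world has none). Each returns a list of dicts, best first, with "score" (0 to 1); they miss things now and then, are a little off and sometimes report something else, mostly with a low value. They report only what shows in the picture. A call takes as long as a camera call. They do not tell look-alikes from the thing itself.
- env.search_frame(picture, label): "point" ([column, row] in pixels, amid what is visible of it).
- env.landmark_of(picture, label): "point" ([column, row] in pixels: a listed point, or the origin of a listed thing).
The state is a dict: "time_s": time; "qpos": joint angles; "qvel": joint speeds; "effort": joint torques, N m; "ee_pos": TCP position; "ee_rot": TCP orientation; "force": force on the tool from outside, world axes, zero at the start; "torque": the same for the moment, N m; "gripper_width": finger opening in mm; "gripper_force": force on a finger pad.
Only numpy, scipy, OpenCV 4.12 (cv2) and the standard library are available. Lean on these libraries where they do the work, as an engineer would, in place of code of your own. Each camera call takes 0.05 s, during which the arm holds its last target. There are 200 camera calls.

TASK

The squat sample jar in the back row of the bottle rack is due in the block heater, but two bottles stand close in front of it, left and right, and we do not reach in between full glass bottles. First stand those two upright in the steel tray, then lift the jar out and seat it fully in the heater's well, and last put each bottle back into the very well it came from; leave the beaker and the timer alone, knock nothing over, and let go of everything upright.

Things in the scene. Friction and masses are not known exactly. Their poses are not given: they have to be found in the camera images.
- rack: fixed grey rack: plate 132 x 290 x 5 mm with five round collars (wells), rims at z = 14 mm, floors at z = 5 mm. Origin: centre of its underside; x to its back (away from robot), y to its left. Three wells, 78 mm wide inside, in front at (x, y) = (-21, 98), (-21, 0), (-21, -98) mm; two, 56 mm wide, behind at (28, 49), (28, -49). Any order of bottles in front, of jar and beaker behind
- heater: fixed low white box with sloping grey front panel and a bare aluminium block, 80 x 80 mm, on top. Origin: on the worktop, under the axis of the block's one round well; x to its back, y to its left. Box: x -66 to 44, y +-60 mm, 53 mm high; block's top z = 72 mm. Well 58 mm wide, floor z = 61 mm; empty. Heater and tray stand at the near edge, one left, one right; which is which varies
- tray: shallow stainless set-down tray fixed on the worktop, 100 x 190 x 16 mm (x, y, z) outside, rim to 18 mm, walls 3 mm, inner floor 3 mm above the worktop, empty. Origin: centre of its underside; x to its back, y (its length) to its left. Two bottles stand in it side by side, at y = +46 and -46 mm
- bottle_amber: brown glass laboratory bottle with black screw cap, 66 mm across, 124 mm tall, about 0.3 kg; cap 38 mm across, from z = 102 to 124 mm. Stands upright in one of the rack's three front wells. Origin: centre of its underside, z up. Its screw cap is the place to grip from above
- bottle_large: larger of the two clear laboratory bottles with white screw cap, 69 mm across, 131 mm tall, about 0.3 kg; cap 40 mm across, from z = 108 to 131 mm. Stands upright in one of the rack's three front wells. Origin: centre of its underside, z up. Its screw cap is the place to grip from above
- bottle_small: smaller of the two clear laboratory bottles with white screw cap, 59 mm across, 111 mm tall, about 0.16 kg; cap 34 mm across, from z = 91 to 111 mm. Stands upright in one of the rack's three front wells. Origin: centre of its underside, z up. Its screw cap is the place to grip from above
- jar: squat white plastic screw jar with a ribbed aluminium lid, 45 mm across, 42 mm tall, about 0.09 kg; lid 47 mm across, from z = 26 to 42 mm. Origin: centre of its underside, z up. Stands in one of the two small back wells. Grip it high, across the lid: to seat it, the fingertips must stay more than 11 mm above its underside
- beaker: small empty glass beaker, 46 mm across, 56 mm tall, in the other small back well; stays there. Origin: centre of its underside
- timer: white bench timer with three keys, wedge-shaped, 61 x 75 x 46 mm, loose on the worktop just right of the rack (not the one farther off); stays there. Origin: centre of its underside
Not all that is in view belongs to the job. Leave any blue or red look-alike of the bottle_small alone.

How it is judged:
By the outcome, as a careful person would: the job done as asked, in the order asked, and still so for the second after the job is handed in, with the robot touching nothing.
It also fails if it takes over 120 s, if anything falls off the work surface, if the arm or the gripper's body presses on something with over 40 N, if the wrist force passes 120 N, or if a joint passes its speed limit or range.

## Working session

There is one attempt and no reset: what is moved stays moved. The work goes in short steps, Python scripts to look and compute and a tool call to move; the robot and the scene stay as the last step left them, time stands still between calls to the robot, and variables do not carry over. Pictures are saved under pics/ and viewed, at most 14 in all, crops included, and the job is handed in when it is done.

Besides the shell and the picture viewer there is one more tool, called by a JSON object that holds its "api" and its "payload". move_arm: Moves the arm, as the interface text tells. Its arguments: {"type":"object","properties":{"plan":{"type":"array","items":{"type":"array"}},"squeeze":{"type":"number"}},"required":["plan"]}

```bash
mkdir -p pics; ls
cat > h.py <<'E'
import numpy as np, cv2
from workcell import env
from scipy.spatial.transform import Rotation as R
def cam(p):
    h=p['frame'].shape[0]; f=h/2/np.tan(np.radians(p['fovy']/2))
    o=np.array(p['orientation']); 
    M=o if o.shape==(3,3) else R.from_euler('xyz',o,degrees=True).as_matrix()
    return f,M,np.array(p['position'])
def cloud(p):
    f,M,t=cam(p); z=p['z_map']; v,u=np.indices(z.shape)
    c=np.stack([(u-p['cx'])/f*z,(v-p['cy'])/f*z,z],-1)
    w=c@M.T+t; w[z==0]=np.nan; return w
def proj(p,X):
    f,M,t=cam(p); c=(np.atleast_2d(X)-t)@M
    return np.c_[c[:,0]/c[:,2]*f+p['cx'],c[:,1]/c[:,2]*f+p['cy']]
def save(p,n,box=None,s=1):
    im=p['frame'][:,:,::-1]
    if box: im=im[box[1]:box[3],box[0]:box[2]]
    cv2.imwrite('pics/'+n,cv2.resize(im,None,fx=s,fy=s,interpolation=cv2.INTER_CUBIC))
E
python3 - <<'E'
from h import *
for n in ['top','scene']:
    p=env.grab_frame(n); save(p,n+'1.png',s=1.5); print(n,p['position'],p['orientation'],p['fovy'])
    w=cloud(p)
    for l in ['rack','heater','tray','bottle_amber','bottle_large','bottle_small','jar','beaker','timer']:
        for fn in ('search_frame','landmark_of'):
            print(l,fn,[(np.round(d['point']).tolist(),round(d['score'],2),np.round(w[int(d['point'][1]),int(d['point'][0])]).tolist()) for d in getattr(env,fn)(p,l)[:3]])
print(env.state())
E
```

```text
pics
top [ 350.58560635 -255.44052071 1201.41870422] [-168.60387868    0.45652295  -88.92003657] 42.889267183885124
rack search_frame [([280.0, 191.0], 0.56, [612.0, -305.0, 7.0]), ([309.0, 209.0], 0.38, [543.0, -365.0, 130.0])]
rack landmark_of [([272.0, 196.0], 0.92, [573.0, -280.0, 119.0])]
heater search_frame [([189.0, 264.0], 0.8, [423.0, -94.0, 65.0])]
heater landmark_of [([192.0, 257.0], 0.88, [440.0, -97.0, 57.0])]
tray search_frame [([289.0, 279.0], 0.58, [393.0, -329.0, 4.0])]
tray landmark_of [([285.0, 278.0], 0.78, [398.0, -317.0, 2.0])]
bottle_amber search_frame [([309.0, 209.0], 0.87, [545.0, -365.0, 131.0]), ([187.0, 263.0], 0.23, [423.0, -87.0, 61.0])]
bottle_amber landmark_of [([307.0, 213.0], 0.79, [540.0, -361.0, 105.0])]
bottle_large search_frame [([231.0, 194.0], 0.92, [575.0, -189.0, 135.0])]
bottle_large landmark_of [([232.0, 199.0], 0.77, [568.0, -192.0, 104.0])]
bottle_small search_frame [([223.0, 128.0], 0.95, [747.0, -164.0, 87.0]), ([270.0, 205.0], 0.87, [553.0, -276.0, 117.0]), ([122.0, 232.0], 0.65, [488.0, 53.0, 113.0])]
bottle_small landmark_of [([222.
[... 2083 characters left out ...]
82, [509.0, -562.0, 30.0])]
{'time_s': 1.9, 'qpos': array([ 6.96134683e+01,  1.83110000e+01,  8.96404221e+01, -1.17017424e-03,
        7.20429947e+01, -1.14620650e+00]), 'qvel': array([ 0.05585813,  0.06033768, -0.03954226, -0.05958444, -0.04146994,
        0.06636872]), 'effort': array([-1.24387730e-04, -4.12347043e+01, -2.32226676e+01,  7.27781863e-02,
        3.77598277e-02,  1.18358349e-05]), 'ee_pos': array([189.49176782, 542.88873507, 213.97530312]), 'ee_rot': array([1.79994440e+02, 1.22467195e-03, 1.60760035e+02]), 'force': array([-0.42972551, -0.31882349, -0.18931218]), 'torque': array([ 0.00470544, -0.01815543,  0.02501349]), 'gripper_force': 0.0, 'gripper_width': 91.49055142024831}
```

View pics/top1.png

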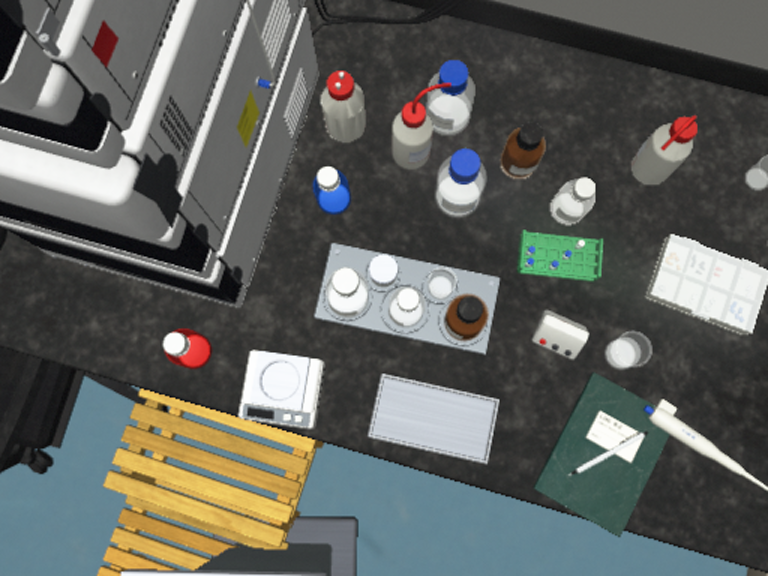

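View pics/scene1.png

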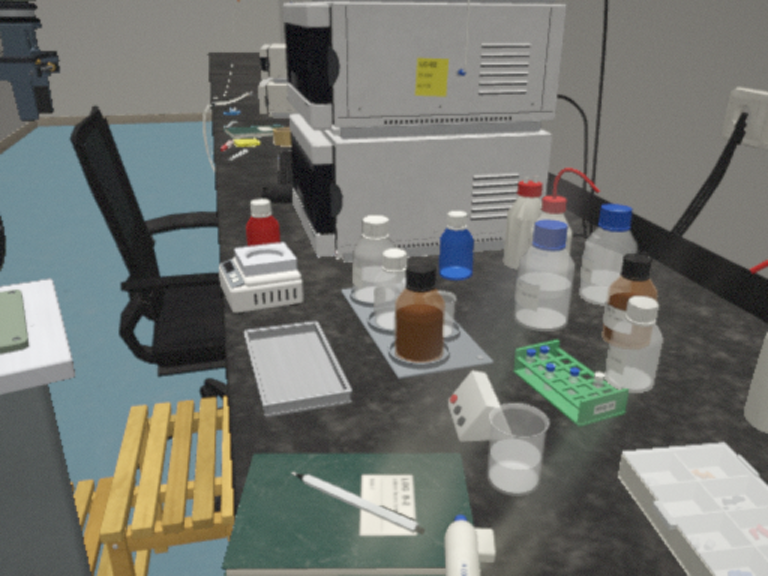

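Top view (in native pixels): rack about (272,196), with the jar (253,181) behind and between bottle_large (231,194) and bottle_small (270,205). Amber is at (309,209), the beaker at (294,185), the heater at (187,262), the tray at (289,279) and the timer at (373,224).

Candidates:
- **bottle_small:** rack (270,205). Look-alikes are blue (223,128), red (122,232) and a clear white-cap one (382,132). I choose the one in the rack.
- **jar:** only (253,181).
- **heater:** only (187,262).

Next I measure these precisely and check the choice in a close crop.

Run:
```python
from h import *
p=env.grab_frame('top'); save(p,'crop1.png',(150,140,350,320),4); w=cloud(p); np.save('top.npy',w)
X,Y,Z=w[...,0],w[...,1],w[...,2]
def cap(x,y,z0,z1,r,name):
    m=(np.hypot(X-x,Y-y)<r)&(Z>z0)&(Z<z1); q=w[m]
    c,rad=cv2.minEnclosingCircle(q[:,:2].astype(np.float32)); print(name,m.sum(),np.round(q.mean(0),1),np.round(c,1),round(rad,1),'zmed',np.median(q[:,2]).round(1)); return np.array(c)
cap(575,-189,128,145,28,'large');cap(553,-276,108,125,28,'small');cap(545,-365,120,140,28,'amber');cap(624,-238,38,60,35,'jar')
m=(abs(X-423)<75)&(abs(Y+94)<90)&(Z>66)&(Z<85); q=w[m]
print('block',m.sum(),q.mean(0).round(1),cv2.minAreaRect(q[:,:2].astype(np.float32)),np.median(q[:,2]))
m=(abs(X-398)<90)&(abs(Y+317)<120)&(Z>11)&(Z<25)&(X<455); q=w[m]
print('trayrim',m.sum(),cv2.minAreaRect(q[:,:2].astype(np.float32)),np.median(q[:,2]))
m=(abs(X-575)<120)&(abs(Y+280)<190)&(Z>2.5)&(Z<9)&(X>470); q=w[m]
print('rackplate',m.sum(),cv2.minAreaRect(q[:,:2].astype(np.float32)),np.median(q[:,2]))
m=(Z>200)&(Y<100); q=w[m]; print('tall',m.sum(),np.nanmin(q,0),np.nanmax(q,0)); 
for z in(100,200,300,400,500): 
    q=w[(Z>z)&(Z<z+100)&(X>100)]; print(z,len(q),(np.nanmin(q,0),np.nanpercentile(q[:,1],2)) if len(q) else '')
```

```text
large 214 [ 586.6 -188.4  135.5] [ 587.7 -187.9] 20.2 zmed 135.8
small 155 [ 565.4 -282.1  115.7] [ 566.7 -282.6] 16.6 zmed 115.9
amber 213 [ 551.6 -374.   129. ] [ 552.5 -374.9] 18.7 zmed 129.2
jar 293 [ 629.9 -243.4   46.8] [ 630.6 -243.1] 24.0 zmed 46.7
block 732 [445.2 -87.3  72.1] ((445.8821716308594, -87.07528686523438), (81.21009063720703, 80.4051284790039), 82.54239654541016) 72.22462730540701
trayrim 472 ((394.7978515625, -328.5191955566406), (193.5386199951172, 103.48699188232422), 78.51936340332031) 18.008401771148556
rackplate 3737 ((582.6986083984375, -280.0174255371094), (379.84716796875, 224.6295623779297), 89.98558807373047) 4.660635535195297
tall 29255 [ 555.96444772 -814.97449602  200.00465211] [1018.00939574   99.98447623  825.5529505 ]
100 10296 (array([ 478.31718492, -863.36461515,  100.00335772]), np.float64(-824.3168687733855))
200 3652 (array([ 563.5205968 , -814.97449602,  200.00465211]), np.float64(-776.6786967662873))
300 4526 (array([ 563.53774597, -115.73839221,  300.0122745 ]), np.float64(-105.69725863956994))
400 4334 (array([ 555.96444772, -105.29568681,  400.02233209]), np.float64(-93.6399303343024))
500 8040 (array([ 556.04958583, -103.6882113 ,  500.03106042]), np.float64(-72.17546514157847))
```

View pics/crop1.png

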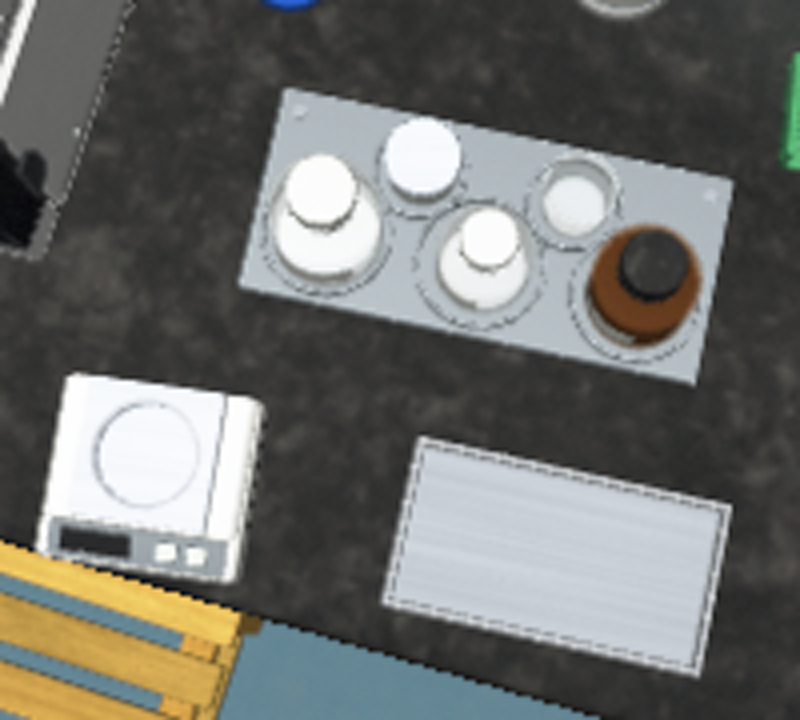

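The crop confirms the picks: jar lid (423,157), large (320,190) and small (490,235) in front of it, heater well (147,455), tray (557,555). The jar stands behind and between large and small, so those two move; amber stays. I start with the approach.

{"api": "move_arm", "payload": {"plan": [[[1.9, -4.4, 0.3], -5, 0], [[1.9, -4.4, 0.3], -5, 0], [[1.9, -4.4, 0.3], -5, 0], [[1.9, -4.4, 0.3], -5, 0], [[1.9, -4.4, 0.3], -5, 0]]}}

```text
time_s: 2.45
ee_pos: [284.4, 321.9, 229.1]
ee_rot: [180.0, 0.0, 135.7]
force: [0.9, 0.2, 0.2]
gripper_width: 91.1
gripper_force: 0.0
```

{"api": "move_arm", "payload": {"plan": [[[1.9, -4.4, 0.3], -5, 0], [[1.9, -4.4, 0.3], -5, 0], [[1.9, -4.4, 0.3], -5, 0], [[0.8, -4.8, 0], -5, 0], [[0.8, -4.8, 0], -5, 0]]}}

```text
time_s: 2.95
ee_pos: [357.7, 93.1, 238.3]
ee_rot: [179.9, 0.0, 110.6]
force: [2.0, -0.1, -0.3]
gripper_width: 91.4
gripper_force: 0.0
```

{"api": "move_arm", "payload": {"plan": [[[0.8, -4.8, 0], -5, 0], [[0.8, -4.8, 0], -5, 0], [[0.8, -4.8, 0], -5, 0], [[0.8, -4.8, 0], -5, 0], [[0.8, -4.8, 0], -5, 0]]}}

```text
time_s: 3.45
ee_pos: [397.4, -147.2, 238.3]
ee_rot: [179.9, 0.0, 85.5]
force: [1.1, -0.2, 0.8]
gripper_width: 91.4
gripper_force: 0.0
```

{"api": "move_arm", "payload": {"plan": [[[3.4, -2.7, 0], -1.1, 0], [[3.4, -2.7, 0], -1.1, 0], [[3.4, -2.7, 0], -1.1, 0], [[3.4, -2.7, 0], -1.1, 0], [[3.3, -2.7, 0], -1.1, 0]]}}

```text
time_s: 3.95
ee_pos: [567.8, -281.4, 237.8]
ee_rot: [180.0, -0.0, 80.2]
force: [0.5, 0.4, -0.7]
gripper_width: 91.2
gripper_force: 0.0
```

Run:
```python
from h import *
p=env.grab_frame('wrist'); save(p,'wr1.png'); w=cloud(p); X,Y,Z=w[...,0],w[...,1],w[...,2]
def cap(x,y,z0,z1,r,name):
    m=(np.hypot(X-x,Y-y)<r)&(Z>z0)&(Z<z1); q=w[m]
    if len(q)<20: print(name,'none'); return
    c,rad=cv2.minEnclosingCircle(q[:,:2].astype(np.float32)); print(name,m.sum(),np.round(q.mean(0),1),np.round(c,1),round(rad,1))
cap(587,-188,128,145,28,'large');cap(566,-282,108,125,28,'small');cap(552,-375,120,140,28,'amber');cap(630,-243,38,60,35,'jar')
w=np.load('top.npy');X,Y,Z=w[...,0],w[...,1],w[...,2]
cap(445,-88,58,66,40,'well')
s=env.state();print(s['ee_pos'],s['ee_rot'],s['time_s'])
```

```text
large 2080 [ 588.8 -187.1  135. ] [ 589.  -187.2] 20.1
small 1057 [ 567.3 -281.5  115.3] [ 567.  -282.3] 17.2
amber 992 [ 552.2 -375.4  128.7] [ 552.5 -374.5] 19.0
jar 1520 [ 630.2 -242.7   46.4] [ 630.7 -243.2] 23.9
well 457 [446.5 -86.5  61.4] [446.  -92.8] 35.1
[ 572.79053383 -285.71962401  236.10106687] [1.79696403e+02 1.71972902e-01 8.01037880e+01] 4.0
```

View pics/wr1.png

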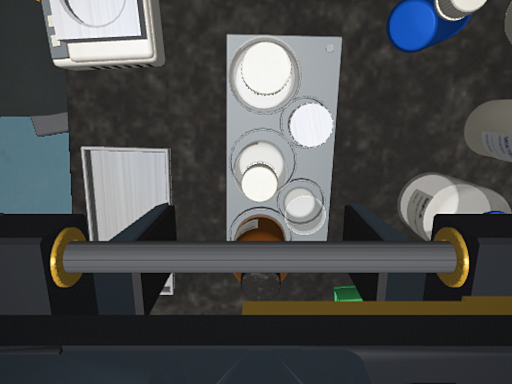

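Wrist view: small cap at (259,182), large (267,68), jar lid (311,124). Both cameras agree to about 1 mm. I settle, then descend on the small bottle's cap.

{"api": "move_arm", "payload": {"plan": [[[0, -0.2, -1], 0, 0], [[0, 0, -4], 0, 0], [[0, 0, -4], 0, 0], [[0, 0, -3], 0, 0], [[0, 0, 0], 0, 0]]}}

```text
time_s: 4.5
ee_pos: [562.2, -279.6, 113.3]
ee_rot: [-179.4, -0.2, 80.3]
force: [-0.3, 0.1, -0.0]
gripper_width: 91.3
gripper_force: 0.0
```

{"api": "move_arm", "payload": {"plan": [[[0, 0, 0], 0, 0]]}}

```text
time_s: 4.6
ee_pos: [566.0, -281.6, 118.5]
ee_rot: [-180.0, -0.0, 80.3]
force: [-0.8, -0.5, 0.1]
gripper_width: 91.5
gripper_force: 0.0
```

Settled at 566.0, -281.6, 118.5. I go the last 21 mm slowly, then close.

{"api": "move_arm", "payload": {"plan": [[[0.1, 0, -1], 0, 0], [[0, 0, -1.1], 0, 0], [[0, 0, 0], 0, 0], [[0, 0, 0], 0, 0]]}}

```text
time_s: 5.0
ee_pos: [567.5, -282.1, 97.0]
ee_rot: [180.0, 0.0, 80.3]
force: [-0.6, -0.4, 0.3]
gripper_width: 91.1
gripper_force: 0.0
```

{"api": "move_arm", "payload": {"plan": [[[0, 0, 0], 0, 0.7], [[0, 0, 0], 0, 0.7], [[0, 0, 0], 0, 0.7], [[0, 0, 0], 0, 0.7], [[0, 0, 0], 0, 0.7]], "squeeze": 25}}

```text
time_s: 5.5
ee_pos: [567.5, -282.1, 97.1]
ee_rot: [180.0, 0.0, 80.3]
force: [1.1, -0.5, -0.4]
gripper_width: 53.9
gripper_force: 0.0
```

{"api": "move_arm", "payload": {"plan": [[[0, 0, 0], 0, 0.8], [[0, 0, 0], 0, 0.8], [[0, 0, 0], 0, 0.8]]}}

```text
time_s: 5.8
ee_pos: [567.6, -282.1, 97.0]
ee_rot: [180.0, 0.0, 80.3]
force: [-1.2, -0.1, -0.3]
gripper_width: 32.9
gripper_force: 23.9
```

{"api": "move_arm", "payload": {"plan": [[[0, 0, 0.5], 0, 0.8], [[0, 0, 1.5], 0, 0.8], [[0, 0, 2.5], 0, 0.8], [[0, 0, 2.5], 0, 0.8], [[0, 0, 1.5], 0, 0.8]]}}

```text
time_s: 6.3
ee_pos: [568.0, -282.4, 184.1]
ee_rot: [179.9, 0.0, 80.3]
force: [1.2, 0.3, -2.1]
gripper_width: 33.1
gripper_force: 24.1
```

{"api": "move_arm", "payload": {"plan": [[[-1.2, 0, 0.5], 0, 0.8], [[-2.3, 0, 0], 0, 0.8], [[-3, 0, 0], 0, 0.8], [[-3, 0, 0], 0, 0.8], [[-3, -0.5, 0], 0, 0.8]]}}

```text
time_s: 6.8
ee_pos: [439.7, -286.0, 186.0]
ee_rot: [-179.8, -0.1, 80.3]
force: [-0.3, -1.7, -1.9]
gripper_width: 33.0
gripper_force: 24.2
```

{"api": "move_arm", "payload": {"plan": [[[-2.2, -1.6, 0], 0, 0.8], [[-1.5, -2.5, 0], 0, 0.8], [[-1, -2.5, 0], 0, 0.8], [[-0.6, -1.5, 0], 0, 0.8], [[-0.4, -0.5, 0], 0, 0.8]]}}

```text
time_s: 7.3
ee_pos: [384.3, -373.8, 186.4]
ee_rot: [-179.9, -0.0, 80.2]
force: [0.5, 0.5, -1.3]
gripper_width: 33.2
gripper_force: 24.3
```

{"api": "move_arm", "payload": {"plan": [[[0, 0, -1], 0, 0.8], [[0, 0, -2], 0, 0.8], [[0, 0, -2], 0, 0.8], [[0, 0, -1], 0, 0.8], [[0, 0, 0], 0, 0.8]]}}

```text
time_s: 7.8
ee_pos: [384.9, -371.3, 125.1]
ee_rot: [-179.8, -0.2, 80.3]
force: [-0.2, 0.1, -2.0]
gripper_width: 32.9
gripper_force: 24.3
```

{"api": "move_arm", "payload": {"plan": [[[0, 0, 0], 0, 0.8], [[0, 0, 0], 0, 0.8]]}}

```text
time_s: 8.0
ee_pos: [386.2, -373.4, 127.9]
ee_rot: [179.9, 0.1, 80.3]
force: [0.3, -0.7, -1.8]
gripper_width: 32.8
gripper_force: 24.3
```

{"api": "move_arm", "payload": {"plan": [[[0, 0, -1.5], 0, 0.8], [[0, 0, -1], 0, 0.8], [[0, 0, -0.4], 0, 0.8], [[0, 0, 0], 0, 0.8], [[0, 0, -0.3], 0, 0.8]]}}

```text
time_s: 8.5
ee_pos: [386.0, -373.6, 95.6]
ee_rot: [179.9, 0.1, 80.3]
force: [0.4, 0.1, -0.5]
gripper_width: 32.9
gripper_force: 24.3
```

{"api": "move_arm", "payload": {"plan": [[[0, 0, 0], 0, 0.8], [[0, 0, 0], 0, 0.8]]}}

```text
time_s: 8.7
ee_pos: [385.6, -373.3, 95.2]
ee_rot: [180.0, 0.0, 80.3]
force: [0.5, 0.2, -1.2]
gripper_width: 33.7
gripper_force: 24.3
```

{"api": "move_arm", "payload": {"plan": [[[0, 0, -0.05], 0, 0.8], [[0, 0, 0], 0, 0.5], [[0, 0, 0], 0, 0.2], [[0, 0, 0], 0, 0], [[0, 0, 0], 0, 0]]}}

```text
time_s: 9.2
ee_pos: [385.6, -373.2, 94.6]
ee_rot: [180.0, 0.0, 80.3]
force: [0.4, 0.4, -0.2]
gripper_width: 62.3
gripper_force: 0.0
```

{"api": "move_arm", "payload": {"plan": [[[0, 0, 1], 0, 0], [[0, 0, 2.5], 0, 0], [[0, 0, 2.5], 0, 0], [[0, 0, 2], 0, 0], [[1.3, 1.2, 1], 0, 0]]}}

```text
time_s: 9.7
ee_pos: [398.5, -362.6, 187.4]
ee_rot: [179.8, 0.2, 80.1]
force: [1.4, -0.5, -0.6]
gripper_width: 91.1
gripper_force: 0.0
```

{"api": "move_arm", "payload": {"plan": [[[2.5, 2.3, 0], 0, 0], [[3.2, 2.9, 0], 0, 0], [[3.2, 2.9, 0], 0, 0], [[3.2, 2.9, 0], 0, 0], [[3.2, 2.9, 0], 0, 0]]}}

```text
time_s: 10.2
ee_pos: [552.7, -220.9, 185.5]
ee_rot: [179.9, 0.0, 80.3]
force: [1.1, -0.7, -0.0]
gripper_width: 91.5
gripper_force: 0.0
```

{"api": "move_arm", "payload": {"plan": [[[2.5, 2.3, 0], 0, 0], [[1.2, 1.2, -1], 0, 0], [[0, 0, -1], 0, 0], [[0, 0, 0], 0, 0], [[0, 0, 0], 0, 0]]}}

```text
time_s: 10.7
ee_pos: [586.9, -188.3, 163.9]
ee_rot: [-179.9, 0.0, 80.2]
force: [0.3, 0.2, 0.9]
gripper_width: 91.4
gripper_force: 0.0
```

Run:
```python
from h import *
p=env.grab_frame('top'); save(p,'top2.png',(150,140,350,320),3); w=cloud(p); X,Y,Z=w[...,0],w[...,1],w[...,2]
m=(np.hypot(X-385,Y+373)<40)&(Z>106)&(Z<120); print(m.sum(),w[m].mean(0))
m=(np.hypot(X-385,Y+373)<40)&(Z>30); print(m.sum(),np.nanmax(w[m],0),np.nanmin(w[m],0))
s=env.state();print(s['ee_pos'],s['ee_rot'],s['time_s'])
```

```text
189 [ 385.48874542 -373.70915956  114.02125486]
548 [ 414.44414812 -343.63147218  119.81818447] [ 357.77118522 -400.13674054   31.22786782]
[ 587.30683795 -188.40983514  164.49237449] [-1.79962380e+02  2.18524775e-02  8.01587473e+01] 10.75
```

View pics/top2.png

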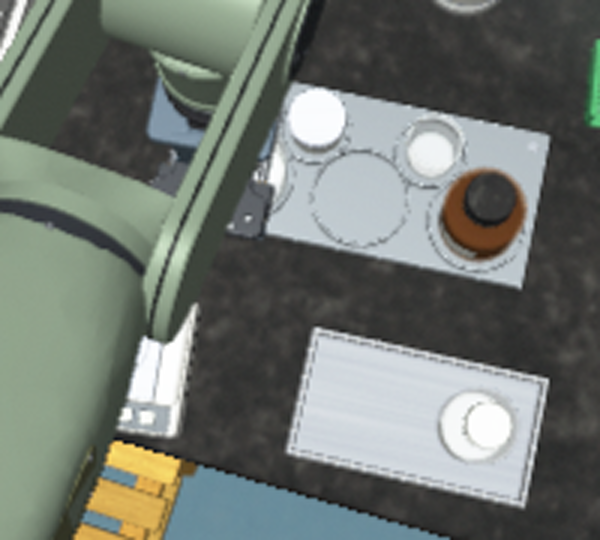

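The small bottle stands upright in the tray (488,425). Now the large bottle.

{"api": "move_arm", "payload": {"plan": [[[0.1, 0.1, -1], 0, 0], [[0, 0, -1.5], 0, 0], [[0, 0, -1.5], 0, 0], [[0, 0, -1.1], 0, 0], [[0, 0, 0], 0, 0]]}}

```text
time_s: 11.25
ee_pos: [588.1, -186.1, 111.7]
ee_rot: [-179.8, -0.0, 80.2]
force: [0.0, -0.1, 0.0]
gripper_width: 91.6
gripper_force: 0.0
```

{"api": "move_arm", "payload": {"plan": [[[0, 0, 0], 0, 0], [[0, 0, 0], 0, 0.7], [[0, 0, 0], 0, 0.7], [[0, 0, 0], 0, 0.7], [[0, 0, 0], 0, 0.7]], "squeeze": 30}}

```text
time_s: 11.75
ee_pos: [589.6, -186.1, 113.8]
ee_rot: [180.0, 0.0, 80.3]
force: [-0.3, 0.2, 0.2]
gripper_width: 62.2
gripper_force: 0.0
```

{"api": "move_arm", "payload": {"plan": [[[0, 0, 0], 0, 0.8], [[0, 0, 0], 0, 0.8], [[0, 0, 0], 0, 0.8], [[0, 0, 0], 0, 0.8]]}}

```text
time_s: 12.15
ee_pos: [589.5, -186.0, 113.5]
ee_rot: [180.0, -0.0, 80.3]
force: [-0.3, 0.5, -0.3]
gripper_width: 38.9
gripper_force: 29.3
```

{"api": "move_arm", "payload": {"plan": [[[0, 0, 0.5], 0, 0.8], [[0, 0, 1.5], 0, 0.8], [[0, 0, 2.5], 0, 0.8], [[0, 0, 3], 0, 0.8], [[0, 0, 2], 0, 0.8]]}}

```text
time_s: 12.65
ee_pos: [589.7, -186.2, 210.2]
ee_rot: [179.9, 0.0, 80.3]
force: [0.1, 0.3, -3.4]
gripper_width: 39.0
gripper_force: 29.4
```

{"api": "move_arm", "payload": {"plan": [[[-1, -0.5, 0.5], 0, 0.8], [[-2, -1.1, 0], 0, 0.8], [[-2.6, -1.3, 0], 0, 0.8], [[-2.6, -1.4, 0], 0, 0.8], [[-2.6, -1.4, 0], 0, 0.8]]}}

```text
time_s: 13.15
ee_pos: [478.8, -243.2, 211.9]
ee_rot: [-179.8, -0.0, 80.3]
force: [0.0, -1.6, -3.7]
gripper_width: 38.7
gripper_force: 29.5
```

{"api": "move_arm", "payload": {"plan": [[[-2.6, -1.4, 0], 0, 0.8], [[-2.5, -1.3, 0], 0, 0.8], [[-1.7, -0.9, 0], 0, 0.8], [[-0.9, -0.4, -1], 0, 0.8], [[0, 0, -2], 0, 0.8]]}}

```text
time_s: 13.65
ee_pos: [403.3, -283.8, 183.2]
ee_rot: [179.9, 0.1, 80.2]
force: [0.9, -0.4, -4.2]
gripper_width: 38.9
gripper_force: 29.5
```

{"api": "move_arm", "payload": {"plan": [[[0, 0, -2], 0, 0.8], [[0, 0, -1.5], 0, 0.8], [[0, 0, -1], 0, 0.8], [[0, 0, 0], 0, 0.8], [[0, 0, 0], 0, 0.8]]}}

```text
time_s: 14.15
ee_pos: [404.6, -283.1, 138.4]
ee_rot: [-180.0, -0.0, 80.3]
force: [0.3, -0.9, -2.2]
gripper_width: 39.2
gripper_force: 29.5
```

{"api": "move_arm", "payload": {"plan": [[[0, 0, -1.2], 0, 0.8], [[0, 0, -0.8], 0, 0.8], [[0, 0, -0.4], 0, 0.8], [[0, 0, -0.2], 0, 0.8], [[0, 0, -0.1], 0, 0.8]]}}

```text
time_s: 14.65
ee_pos: [404.5, -283.1, 111.4]
ee_rot: [-180.0, -0.0, 80.3]
force: [-0.5, 0.2, 1.0]
gripper_width: 39.4
gripper_force: 29.6
```

{"api": "move_arm", "payload": {"plan": [[[0, 0, 0], 0, 0.8], [[0, 0, 0], 0, 0.8]]}}

```text
time_s: 14.85
ee_pos: [404.7, -283.2, 111.7]
ee_rot: [180.0, 0.0, 80.3]
force: [-0.8, -0.5, -3.2]
gripper_width: 39.4
gripper_force: 29.5
```

{"api": "move_arm", "payload": {"plan": [[[0, 0, -0.05], 0, 0.8], [[0, 0, 0], 0, 0.8], [[0, 0, -0.05], 0, 0.8], [[0, 0, 0], 0, 0.8]]}}

```text
time_s: 15.25
ee_pos: [404.9, -283.4, 111.4]
ee_rot: [179.9, 0.0, 80.3]
force: [-0.9, 1.4, 4.5]
gripper_width: 39.1
gripper_force: 29.7
```

{"api": "move_arm", "payload": {"plan": [[[0, 0, 0], 0, 0.5], [[0, 0, 0], 0, 0.2], [[0, 0, 0], 0, 0], [[0, 0, 0], 0, 0], [[0, 0, 0], 0, 0]]}}

```text
time_s: 15.75
ee_pos: [404.4, -283.1, 110.3]
ee_rot: [-180.0, -0.0, 80.3]
force: [0.2, 0.1, 0.8]
gripper_width: 74.4
gripper_force: 0.0
```

{"api": "move_arm", "payload": {"plan": [[[0, 0, 1], 0, 0], [[0, 0, 2.5], 0, 0], [[0, 0, 2.5], 0, 0], [[0.8, 0.1, 1], 0, 0], [[2.5, 0.4, 0], 0, 0]]}}

```text
time_s: 16.25
ee_pos: [437.8, -278.8, 182.8]
ee_rot: [179.8, 0.1, 80.2]
force: [1.1, -0.0, 0.3]
gripper_width: 91.1
gripper_force: 0.0
```

{"api": "move_arm", "payload": {"plan": [[[4, 0.7, 0], 0, 0], [[4, 0.7, 0], 0, 0], [[4, 0.7, 0], 0, 0], [[3.8, 0.7, 0], 0, 0], [[2.5, 0.5, -1], 0, 0]]}}

```text
time_s: 16.75
ee_pos: [624.2, -244.3, 171.0]
ee_rot: [179.8, 0.0, 80.3]
force: [-0.0, -0.7, -1.4]
gripper_width: 90.8
gripper_force: 0.0
```

{"api": "move_arm", "payload": {"plan": [[[1, 0.2, -2], 0, 0], [[0, 0, -3], 0, 0], [[0, 0, -3], 0, 0], [[0, 0, -1], 0, 0], [[0, 0, 0], 0, 0]]}}

```text
time_s: 17.25
ee_pos: [629.7, -242.5, 78.6]
ee_rot: [-179.8, -0.1, 80.3]
force: [-0.0, -0.7, 1.0]
gripper_width: 91.4
gripper_force: 0.0
```

Run:
```python
from h import *
s=env.state();print(s['ee_pos'],s['ee_rot'],s['time_s'])
p=env.grab_frame('top'); save(p,'top3.png',(150,140,350,320),3); w=cloud(p); X,Y,Z=w[...,0],w[...,1],w[...,2]
for x,y,z in((404.6,-283.2,134),(385.5,-373.5,114)):
    m=(np.hypot(X-x,Y-y)<28)&(abs(Z-z)<7); print(m.sum(),w[m].mean(0).round(1))
```

```text
[ 629.73345177 -242.49333073   78.59470788] [-1.79790111e+02 -5.13883125e-02  8.02679416e+01] 17.25
265 [ 405.  -285.2  133.7]
188 [ 385.4 -373.8  113.9]
```

View pics/top3.png

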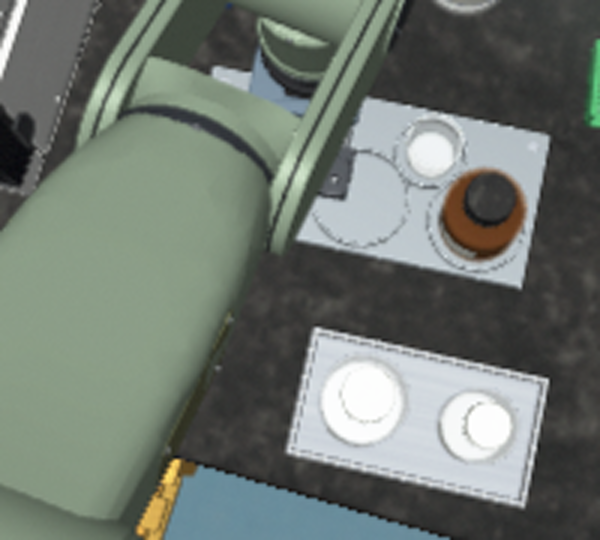

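Both bottles stand upright in the tray (large at (368,393), small at (488,425)). Now down on the jar.

{"api": "move_arm", "payload": {"plan": [[[0, 0, -1], 0, 0], [[0, 0, -2], 0, 0], [[0, 0, -1.5], 0, 0], [[0, 0, -0.6], 0, 0], [[0, 0, 0], 0, 0]]}}

```text
time_s: 17.8
ee_pos: [630.1, -243.0, 28.7]
ee_rot: [-179.9, -0.0, 80.3]
force: [-0.3, -0.8, 0.8]
gripper_width: 91.5
gripper_force: 0.0
```

{"api": "move_arm", "payload": {"plan": [[[0, 0, 0], 0, 0], [[0, 0, 0], 0, 0]]}}

```text
time_s: 18.0
ee_pos: [631.1, -243.4, 30.5]
ee_rot: [179.9, 0.0, 80.3]
force: [0.1, -0.8, -0.2]
gripper_width: 91.3
gripper_force: 0.0
```

{"api": "move_arm", "payload": {"plan": [[[0, 0, -0.6], 0, 0], [[0, 0, 0], 0, 0], [[0, 0, 0], 0, 0.6], [[0, 0, 0], 0, 0.6], [[0, 0, 0], 0, 0.6]], "squeeze": 18}}

```text
time_s: 18.5
ee_pos: [630.6, -243.1, 23.6]
ee_rot: [180.0, 0.0, 80.3]
force: [0.1, -0.4, 0.6]
gripper_width: 69.9
gripper_force: 0.0
```

{"api": "move_arm", "payload": {"plan": [[[0, 0, 0], 0, 0.7], [[0, 0, 0], 0, 0.7], [[0, 0, 0], 0, 0.7], [[0, 0, 0], 0, 0.7]]}}

```text
time_s: 18.9
ee_pos: [630.5, -243.1, 23.5]
ee_rot: [180.0, 0.0, 80.3]
force: [0.3, 0.6, 0.9]
gripper_width: 46.5
gripper_force: 18.0
```

{"api": "move_arm", "payload": {"plan": [[[0, 0, 0.5], 0, 0.7], [[0, 0, 1.5], 0, 0.7], [[0, 0, 3], 0, 0.7], [[0, 0, 3.5], 0, 0.7], [[0, 0, 3], 0, 0.7]]}}

```text
time_s: 19.4
ee_pos: [630.9, -243.3, 141.5]
ee_rot: [179.9, 0.0, 80.3]
force: [-0.0, 0.7, -1.4]
gripper_width: 46.6
gripper_force: 18.0
```

{"api": "move_arm", "payload": {"plan": [[[-1, 0, 1.5], 0, 0.7], [[-2.5, 0.2, 0], 0, 0.7], [[-3, 0.4, 0], -3, 0.7], [[-3, 0.4, 0], -5, 0.7], [[-3, 0.5, 0], -6, 0.7]]}}

```text
time_s: 19.9
ee_pos: [503.1, -227.7, 153.4]
ee_rot: [-179.9, 0.0, 66.0]
force: [0.2, 0.0, -1.1]
gripper_width: 46.6
gripper_force: 18.0
```

{"api": "move_arm", "payload": {"plan": [[[-2.5, 1, 0], -6, 0.7], [[-1.5, 2, 0], -6, 0.7], [[-1, 2.5, 0], -6, 0.7], [[-0.5, 2.5, 0], -6, 0.7], [[-0.3, 2.5, 0], -6, 0.7]]}}

```text
time_s: 20.4
ee_pos: [445.5, -122.2, 153.5]
ee_rot: [-180.0, 0.0, 36.0]
force: [0.8, 0.8, -0.3]
gripper_width: 46.7
gripper_force: 18.0
```

{"api": "move_arm", "payload": {"plan": [[[-0.2, 2, 0], -6, 0.7], [[0, 1.1, 0], -6, 0.7], [[0, 0.5, 0], -4, 0.7], [[0, 0, 0], 0, 0.7], [[0, 0, 0], 0, 0.7]]}}

```text
time_s: 20.9
ee_pos: [444.8, -87.2, 153.5]
ee_rot: [180.0, 0.0, 20.4]
force: [0.7, -0.3, 0.1]
gripper_width: 46.6
gripper_force: 18.0
```

Run:
```python
from h import *
s=env.state();print(s['ee_pos'],s['ee_rot'],s['force'])
w=np.load('top.npy');X,Y,Z=w[...,0],w[...,1],w[...,2]
m=(np.hypot(X-445.5,Y+87.2)<34)&(Z>58)&(Z<65);q=w[m];print('top well',m.sum(),q.mean(0).round(1),cv2.minEnclosingCircle(q[:,:2].astype(np.float32)))
m=(np.hypot(X-445.5,Y+87.2)<36)&(Z>69);q=w[m];print(len(q))
p=env.grab_frame('wrist'); save(p,'wr2.png'); w=cloud(p); X,Y,Z=w[...,0],w[...,1],w[...,2]
m=(np.hypot(X-445.5,Y+87.2)<80)&(Z>69)&(Z<76);q=w[m];print('wrist block',len(q), cv2.minAreaRect(q[:,:2].astype(np.float32)))
m=(np.hypot(X-445.5,Y+87.2)<34)&(Z>58)&(Z<65);q=w[m];print('wrist well',len(q),q.min(0),q.max(0))
```

```text
[444.82917608 -87.19475778 153.51597266] [1.79993409e+02 2.35301148e-02 2.03524187e+01] [ 0.6863562  -0.25581104  0.05401839]
top well 434 [446.4 -86.3  61.2] ((446.71728515625, -86.33612060546875), 29.091785430908203)
250
wrist block 3707 ((446.77996826171875, -86.86255645751953), (80.11737823486328, 76.509765625), 82.88007354736328)
wrist well 1968 [ 425.06153255 -115.50808224   58.63426568] [472.68642529 -57.8346645   64.90378542]
```

View pics/wr2.png

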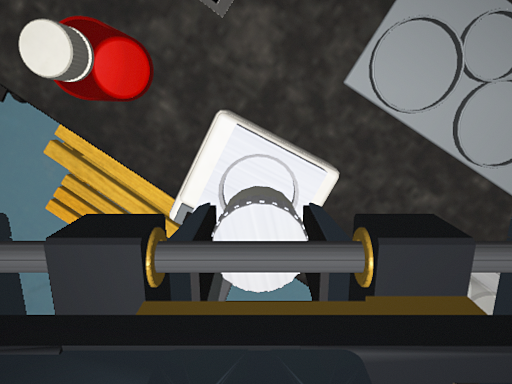

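The jar is held straight (260,240) above the heater well (258,195 rim). Well centre is (446.5, -86.5), so I shift and lower.

{"api": "move_arm", "payload": {"plan": [[[0.15, 0.07, -1], 0, 0.7], [[0, 0, -2], 0, 0.7], [[0, 0, -2], 0, 0.7], [[0, 0, -1.2], 0, 0.7], [[0, 0, 0], 0, 0.7]]}}

```text
time_s: 21.45
ee_pos: [445.2, -86.3, 89.3]
ee_rot: [-179.8, 0.2, 20.3]
force: [0.2, 0.0, -0.6]
gripper_width: 46.6
gripper_force: 18.0
```

{"api": "move_arm", "payload": {"plan": [[[0, 0, 0], 0, 0.7], [[0, 0, -0.5], 0, 0.7], [[0, 0, -0.3], 0, 0.7], [[0, 0, -0.2], 0, 0.7], [[0, 0, -0.1], 0, 0.7]]}}

```text
time_s: 21.95
ee_pos: [447.0, -86.4, 80.5]
ee_rot: [180.0, -0.0, 20.3]
force: [-0.5, 0.6, 0.4]
gripper_width: 46.6
gripper_force: 18.0
```

{"api": "move_arm", "payload": {"plan": [[[0, 0, 0], 0, 0.7], [[0, 0, 0], 0, 0.7]]}}

```text
time_s: 22.15
ee_pos: [447.1, -86.4, 80.6]
ee_rot: [180.0, -0.0, 20.3]
force: [0.9, -0.6, -0.6]
gripper_width: 46.7
gripper_force: 18.0
```

{"api": "move_arm", "payload": {"plan": [[[0, 0, -0.1], 0, 0.7], [[0, 0, -0.05], 0, 0.7], [[0, 0, 0], 0, 0.7], [[0, 0, 0], 0, 0.7]]}}

```text
time_s: 22.55
ee_pos: [447.2, -86.4, 79.4]
ee_rot: [180.0, -0.0, 20.3]
force: [-1.4, 0.8, 4.6]
gripper_width: 46.4
gripper_force: 18.0
```

{"api": "move_arm", "payload": {"plan": [[[0, 0, 0], 0, 0.5], [[0, 0, 0], 0, 0.4], [[0, 0, 0], 0, 0.3], [[0, 0, 0], 0, 0.2], [[0, 0, 0], 0, 0]]}}

```text
time_s: 23.05
ee_pos: [446.9, -86.4, 78.8]
ee_rot: [-180.0, 0.0, 20.3]
force: [-0.6, 0.2, 0.1]
gripper_width: 75.5
gripper_force: 0.0
```

{"api": "move_arm", "payload": {"plan": [[[0, 0, 0], 0, 0], [[0, 0, 1], 0, 0], [[0, 0, 2.5], 0, 0], [[0, 0, 3.5], 0, 0], [[-0.2, -1, 3], 2, 0]]}}

```text
time_s: 23.55
ee_pos: [445.2, -96.0, 181.1]
ee_rot: [180.0, -0.1, 22.4]
force: [0.3, 0.4, 0.5]
gripper_width: 91.5
gripper_force: 0.0
```

{"api": "move_arm", "payload": {"plan": [[[-0.3, -1.7, 0], 6, 0], [[-0.6, -2.8, 0], 7.5, 0], [[-0.7, -3.2, 0], 7.5, 0], [[-0.7, -3.2, 0], 7.5, 0], [[-0.7, -3, 0], 7.5, 0]]}}

```text
time_s: 24.05
ee_pos: [414.7, -236.7, 179.8]
ee_rot: [179.9, 0.0, 58.6]
force: [0.7, -0.2, -0.5]
gripper_width: 91.3
gripper_force: 0.0
```

{"api": "move_arm", "payload": {"plan": [[[-0.6, -2.6, 0], 7.5, 0], [[-0.4, -1.7, 0], 7.5, 0], [[0, -0.5, 0], 7, 0], [[0, 0, 0], 0, 0], [[0, 0, 0], 0, 0]]}}

```text
time_s: 24.55
ee_pos: [405.0, -283.2, 179.4]
ee_rot: [180.0, -0.0, 80.1]
force: [0.1, 0.3, -0.9]
gripper_width: 91.4
gripper_force: 0.0
```

Run:
```python
from h import *
s=env.state();print(s['ee_pos'],s['ee_rot'])
p=env.grab_frame('top'); save(p,'top4.png',(150,140,350,320),3); w=cloud(p); X,Y,Z=w[...,0],w[...,1],w[...,2]
p2=env.grab_frame('scene'); w2=cloud(p2)
for W in (w,w2):
    m=(np.hypot(W[...,0]-446,W[...,1]+86)<28)&(W[...,2]>85); q=W[m]; print('jar',len(q),np.median(q,0).round(1) if len(q) else '',cv2.minEnclosingCircle(q[:,:2].astype(np.float32)) if len(q) else '',np.nanmax(q[:,2]) if len(q) else '')
im=np.hstack([cv2.resize(a,(400,360)) for a in (p['frame'][140:320,150:350],p2['frame'][120:300,100:300])])
cv2.imwrite('pics/jar.png',im[:,:,::-1])
```

```text
[ 404.97828571 -283.22794798  179.37861247] [ 1.79973233e+02 -5.33817353e-03  8.01017524e+01]
jar 360 [447.1 -88.6 102.8] ((447.4826354980469, -87.52037048339844), 24.014339447021484) 108.4906859042303
jar 249 [442.8 -99.5 100.2] ((445.8929748535156, -87.41681671142578), 23.95535659790039) 104.86257439664729
```

View pics/jar.png

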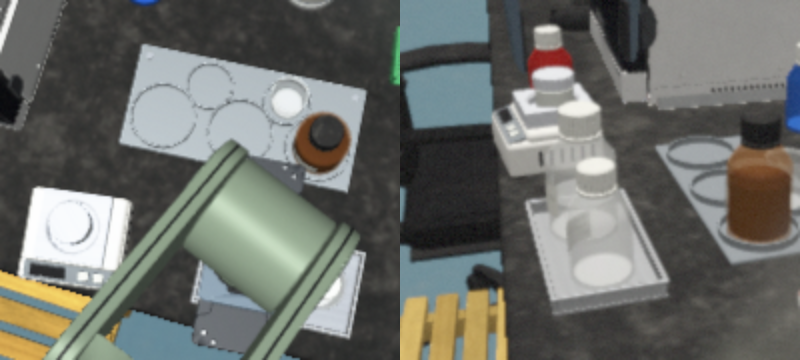

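The jar sits in the heater well (left view (72,225), right view (552,85)) with its top at z = 102.8. The expected value is 103, so it is fully seated. Now I regrip the large bottle.

{"api": "move_arm", "payload": {"plan": [[[0, 0, -1], 0, 0], [[0, 0, -2], 0, 0], [[0, 0, -2], 0, 0], [[0, 0, -1.3], 0, 0], [[0, 0, -0.5], 0, 0]]}}

```text
time_s: 25.15
ee_pos: [404.0, -282.2, 109.1]
ee_rot: [-179.8, -0.1, 80.3]
force: [0.0, -0.0, 0.3]
gripper_width: 91.5
gripper_force: 0.0
```

{"api": "move_arm", "payload": {"plan": [[[0, 0, 0], 0, 0], [[0, 0, 0], 0, 0.5], [[0, 0, 0], 0, 0.7], [[0, 0, 0], 0, 0.7], [[0, 0, 0], 0, 0.7]], "squeeze": 30}}

```text
time_s: 25.65
ee_pos: [405.2, -283.5, 111.4]
ee_rot: [179.9, 0.0, 80.3]
force: [-0.5, 0.5, 0.9]
gripper_width: 62.0
gripper_force: 0.0
```

{"api": "move_arm", "payload": {"plan": [[[0, 0, 0], 0, 0.8], [[0, 0, 0], 0, 0.8], [[0, 0, 0], 0, 0.8], [[0, 0, 0], 0, 0.8]]}}

```text
time_s: 26.05
ee_pos: [404.9, -283.3, 111.0]
ee_rot: [-180.0, -0.0, 80.3]
force: [0.4, -0.2, 1.1]
gripper_width: 39.2
gripper_force: 28.8
```

{"api": "move_arm", "payload": {"plan": [[[0, 0, 0.5], 0, 0.8], [[0, 0, 1.5], 0, 0.8], [[0, 0, 2.5], 0, 0.8], [[0, 0, 3], 0, 0.8], [[0, 0, 2], 0, 0.8]]}}

```text
time_s: 26.55
ee_pos: [405.2, -283.6, 207.6]
ee_rot: [179.9, 0.0, 80.3]
force: [0.1, 0.2, -3.8]
gripper_width: 39.4
gripper_force: 29.0
```

{"api": "move_arm", "payload": {"plan": [[[1, 0.5, 0.5], 0, 0.8], [[2, 1.1, 0], 0, 0.8], [[2.6, 1.3, 0], 0, 0.8], [[2.6, 1.4, 0], 0, 0.8], [[2.6, 1.4, 0], 0, 0.8]]}}

```text
time_s: 27.05
ee_pos: [513.8, -225.0, 209.4]
ee_rot: [-179.9, -0.1, 80.3]
force: [0.3, -1.2, -2.9]
gripper_width: 39.0
gripper_force: 29.1
```

{"api": "move_arm", "payload": {"plan": [[[2.6, 1.4, 0], 0, 0.8], [[2.5, 1.3, 0], 0, 0.8], [[1.7, 0.9, 0], 0, 0.8], [[0.9, 0.4, -1], 0, 0.8], [[0, 0, -2], 0, 0.8]]}}

```text
time_s: 27.55
ee_pos: [591.8, -185.5, 180.1]
ee_rot: [179.9, -0.0, 80.3]
force: [-0.0, -1.5, -3.2]
gripper_width: 38.8
gripper_force: 29.1
```

{"api": "move_arm", "payload": {"plan": [[[0, 0, -2], 0, 0.8], [[0, 0, -1.2], 0, 0.8], [[0, 0, 0], 0, 0.8], [[0, 0, 0], 0, 0.8], [[0, 0, 0], 0, 0.8]]}}

```text
time_s: 28.05
ee_pos: [590.6, -186.8, 150.0]
ee_rot: [179.9, 0.0, 80.2]
force: [0.9, 0.1, -3.4]
gripper_width: 39.4
gripper_force: 29.1
```

{"api": "move_arm", "payload": {"plan": [[[-0.1, 0.05, -1], 0, 0.8], [[0, 0, -1.2], 0, 0.8], [[0, 0, -0.8], 0, 0.8], [[0, 0, -0.4], 0, 0.8], [[0, 0, 0], 0, 0.8]]}}

```text
time_s: 28.55
ee_pos: [588.6, -185.8, 114.1]
ee_rot: [-179.9, -0.0, 80.3]
force: [0.0, -0.3, -2.5]
gripper_width: 39.2
gripper_force: 29.1
```

{"api": "move_arm", "payload": {"plan": [[[0, 0, -0.1], 0, 0.8], [[0, 0, -0.1], 0, 0.8], [[0, 0, 0], 0, 0.8], [[0, 0, 0], 0, 0.8]]}}

```text
time_s: 28.95
ee_pos: [589.1, -185.9, 113.2]
ee_rot: [180.0, -0.0, 80.3]
force: [0.1, -0.2, -3.2]
gripper_width: 39.3
gripper_force: 29.1
```

{"api": "move_arm", "payload": {"plan": [[[0, 0, -0.05], 0, 0.8], [[0, 0, -0.05], 0, 0.8], [[0, 0, 0], 0, 0.8], [[0, 0, 0], 0, 0.8]]}}

```text
time_s: 29.35
ee_pos: [589.3, -186.1, 113.0]
ee_rot: [179.9, 0.0, 80.3]
force: [-2.0, -0.0, 5.5]
gripper_width: 39.3
gripper_force: 29.4
```

Contact made. I release, rise, and move over the small bottle at (385.5, -373.3).

{"api": "move_arm", "payload": {"plan": [[[0, 0, 0], 0, 0.5], [[0, 0, 0], 0, 0.3], [[0, 0, 0], 0, 0], [[0, 0, 0], 0, 0], [[0, 0, 0], 0, 0]]}}

```text
time_s: 29.85
ee_pos: [589.0, -185.9, 111.7]
ee_rot: [-180.0, -0.0, 80.3]
force: [-0.2, 0.6, 0.6]
gripper_width: 74.4
gripper_force: 0.0
```

{"api": "move_arm", "payload": {"plan": [[[0, 0, 1], 0, 0], [[0, 0, 2.5], 0, 0], [[0, 0, 2.5], 0, 0], [[-1.3, -1.2, 1], 0, 0], [[-2.5, -2.3, 0], 0, 0]]}}

```text
time_s: 30.35
ee_pos: [552.0, -221.3, 184.1]
ee_rot: [179.7, 0.1, 80.4]
force: [-0.4, -1.0, -0.7]
gripper_width: 91.3
gripper_force: 0.0
```

{"api": "move_arm", "payload": {"plan": [[[-3.2, -2.9, 0], 0, 0], [[-3.2, -2.9, 0], 0, 0], [[-3.2, -2.9, 0], 0, 0], [[-3.2, -2.9, 0], 0, 0], [[-2.5, -2.4, 0], 0, 0]]}}

```text
time_s: 30.85
ee_pos: [394.7, -362.2, 182.0]
ee_rot: [-179.9, 0.0, 80.2]
force: [0.8, -0.5, -0.1]
gripper_width: 91.2
gripper_force: 0.0
```

{"api": "move_arm", "payload": {"plan": [[[-1.3, -1.2, 0], 0, 0], [[0, 0, -1], 0, 0], [[0, 0, -1], 0, 0], [[0, 0, 0], 0, 0], [[0, 0, 0], 0, 0]]}}

```text
time_s: 31.35
ee_pos: [385.3, -372.0, 161.3]
ee_rot: [-179.9, -0.1, 80.3]
force: [1.2, 0.5, 0.2]
gripper_width: 91.7
gripper_force: 0.0
```

Run:
```python
from h import *
s=env.state();print(s['ee_pos'],s['ee_rot'])
p=env.grab_frame('top'); save(p,'top5.png',(150,140,350,320),3); w=cloud(p); X,Y,Z=w[...,0],w[...,1],w[...,2]
for x,y,z in((589,-187,135),(446,-87,103)):
    m=(np.hypot(X-x,Y-y)<26)&(abs(Z-z)<6); q=w[m]; print(m.sum(),q.mean(0).round(1),np.median(q[:,2]))
```

```text
[ 385.25490347 -372.04157726  161.31875351] [-1.79942505e+02 -5.28928987e-02  8.03357903e+01]
242 [ 588.5 -188.2  135.5] 135.45749155870988
348 [447.3 -87.9 103.2] 103.2529830119845
```

Large is seated (top at 135.5, as before). Now the small bottle.

{"api": "move_arm", "payload": {"plan": [[[0, -0.05, -1], 0, 0], [[0, 0, -2], 0, 0], [[0, 0, -2], 0, 0], [[0, 0, -1], 0, 0], [[0, 0, -0.6], 0, 0]]}}

```text
time_s: 31.9
ee_pos: [384.9, -372.9, 94.9]
ee_rot: [-179.9, -0.0, 80.3]
force: [-0.4, 0.2, 0.1]
gripper_width: 91.3
gripper_force: 0.0
```

{"api": "move_arm", "payload": {"plan": [[[0, 0, 0], 0, 0], [[0, 0, 0], 0, 0.5], [[0, 0, 0], 0, 0.7], [[0, 0, 0], 0, 0.7], [[0, 0, 0], 0, 0.7]], "squeeze": 25}}

```text
time_s: 32.4
ee_pos: [385.1, -373.6, 96.4]
ee_rot: [180.0, 0.0, 80.3]
force: [0.2, -0.8, -0.0]
gripper_width: 61.8
gripper_force: 0.0
```

{"api": "move_arm", "payload": {"plan": [[[0, 0, 0], 0, 0.8], [[0, 0, 0], 0, 0.8], [[0, 0, 0], 0, 0.8], [[0, 0, 0], 0, 0.8]]}}

```text
time_s: 32.8
ee_pos: [385.1, -373.4, 96.0]
ee_rot: [180.0, 0.0, 80.3]
force: [-0.1, -0.4, -0.1]
gripper_width: 33.2
gripper_force: 24.7
```

{"api": "move_arm", "payload": {"plan": [[[0, 0, 0.5], 0, 0.8], [[0, 0, 1.5], 0, 0.8], [[0, 0, 2.5], 0, 0.8], [[0, 0, 2.5], 0, 0.8], [[0, 0, 1.5], 0, 0.8]]}}

```text
time_s: 33.3
ee_pos: [385.4, -373.8, 183.0]
ee_rot: [179.9, 0.1, 80.3]
force: [0.7, -0.1, -1.8]
gripper_width: 33.3
gripper_force: 24.7
```

{"api": "move_arm", "payload": {"plan": [[[0.4, 0.5, 0.5], 0, 0.8], [[0.6, 1.5, 0], 0, 0.8], [[1, 2.5, 0], 0, 0.8], [[1.5, 2.5, 0], 0, 0.8], [[2.2, 1.6, 0], 0, 0.8]]}}

```text
time_s: 33.8
ee_pos: [441.0, -284.0, 184.6]
ee_rot: [-179.8, -0.1, 80.3]
force: [0.2, 0.3, -2.1]
gripper_width: 33.2
gripper_force: 24.8
```

{"api": "move_arm", "payload": {"plan": [[[3, 0.5, 0], 0, 0.8], [[3, 0, 0], 0, 0.8], [[3, 0, 0], 0, 0.8], [[2.3, 0, 0], 0, 0.8], [[1.2, 0, 0], 0, 0.8]]}}

```text
time_s: 34.3
ee_pos: [568.2, -280.4, 184.0]
ee_rot: [-179.9, -0.1, 80.4]
force: [-0.7, 0.0, -2.2]
gripper_width: 33.0
gripper_force: 24.8
```

{"api": "move_arm", "payload": {"plan": [[[0, 0, -1], 0, 0.8], [[0, 0, -2], 0, 0.8], [[0, 0, -2], 0, 0.8], [[0, 0, -1], 0, 0.8], [[0, 0, 0], 0, 0.8]]}}

```text
time_s: 34.8
ee_pos: [564.7, -281.6, 123.8]
ee_rot: [-179.7, -0.1, 80.2]
force: [-0.1, -0.8, -1.9]
gripper_width: 33.3
gripper_force: 24.8
```

{"api": "move_arm", "payload": {"plan": [[[0, 0, 0], 0, 0.8], [[0, 0, 0], 0, 0.8]]}}

```text
time_s: 35.0
ee_pos: [567.4, -282.7, 127.1]
ee_rot: [179.9, 0.0, 80.2]
force: [-0.4, -0.4, -2.1]
gripper_width: 33.0
gripper_force: 24.8
```

{"api": "move_arm", "payload": {"plan": [[[0, 0, -1.2], 0, 0.8], [[0, 0, -0.9], 0, 0.8], [[0, 0, -0.5], 0, 0.8], [[0, 0, -0.2], 0, 0.8], [[0, 0, 0], 0, 0.8]]}}

```text
time_s: 35.5
ee_pos: [566.8, -282.3, 98.1]
ee_rot: [-180.0, -0.0, 80.3]
force: [-1.4, 0.5, 1.5]
gripper_width: 33.1
gripper_force: 24.8
```

{"api": "move_arm", "payload": {"plan": [[[0, 0, -0.05], 0, 0.8], [[0, 0, -0.05], 0, 0.8], [[0, 0, 0], 0, 0.8], [[0, 0, 0], 0, 0.8]]}}

```text
time_s: 35.9
ee_pos: [566.8, -282.4, 98.1]
ee_rot: [180.0, 0.0, 80.3]
force: [-3.0, 1.9, 6.4]
gripper_width: 33.2
gripper_force: 24.9
```

{"api": "move_arm", "payload": {"plan": [[[0, 0, 0.05], 0, 0.8], [[0, 0, 0], 0, 0.5], [[0, 0, 0], 0, 0.3], [[0, 0, 0], 0, 0], [[0, 0, 0], 0, 0]]}}

```text
time_s: 36.4
ee_pos: [567.1, -282.4, 97.2]
ee_rot: [180.0, -0.0, 80.3]
force: [-0.5, 1.0, 0.1]
gripper_width: 62.1
gripper_force: 0.0
```

{"api": "move_arm", "payload": {"plan": [[[0, 0, 0], 0, 0], [[0, 0, 1], 0, 0], [[0, 0, 2.5], 0, 0], [[0, 0, 3.5], 0, 0], [[0, 0, 3], 0, 0]]}}

```text
time_s: 36.9
ee_pos: [567.2, -282.5, 199.8]
ee_rot: [179.9, 0.0, 80.3]
force: [0.3, 0.1, -0.0]
gripper_width: 90.9
gripper_force: 0.0
```

{"api": "move_arm", "payload": {"plan": [[[-2, 0, 1], 0, 0], [[-4, 0, 0], 0, 0], [[-4, 0, 0], 0, 0], [[-4, 0, 0], 0, 0], [[-2, 0, 0], 0, 0]]}}

```text
time_s: 37.4
ee_pos: [404.1, -282.0, 208.4]
ee_rot: [-180.0, 0.0, 80.2]
force: [-0.1, -0.5, -0.6]
gripper_width: 91.5
gripper_force: 0.0
```

{"api": "move_arm", "payload": {"plan": [[[0, 0, 0], 0, 0], [[0, 0, 0], 0, 0], [[0, 0, 0], 0, 0]]}}

```text
time_s: 37.7
ee_pos: [408.2, -282.7, 207.9]
ee_rot: [179.9, 0.0, 80.3]
force: [-0.4, -0.1, 0.1]
gripper_width: 91.3
gripper_force: 0.0
```

Run:
```python
from h import *
s=env.state();print(s['ee_pos'],s['time_s'])
p=env.grab_frame('top'); w=cloud(p); X,Y,Z=w[...,0],w[...,1],w[...,2]
for x,y,z in((589,-187,135),(567,-282,116),(552,-375,129),(446,-87,103)):
    m=(np.hypot(X-x,Y-y)<26)&(abs(Z-z)<6); q=w[m]; print(m.sum(),q.mean(0).round(1),np.median(q[:,2]).round(1))
p2=env.grab_frame('scene')
im=np.hstack([cv2.resize(a,(400,360)) for a in (p['frame'][140:320,150:350],p2['frame'][120:300,150:350])])
cv2.imwrite('pics/fin.png',im[:,:,::-1])
```

```text
[ 408.23022891 -282.70102589  207.87420591] 37.7
241 [ 588.7 -188.2  135.5] 135.7
165 [ 565.9 -282.9  116.3] 116.3
221 [ 552.4 -374.6  129. ] 129.1
349 [447.4 -87.8 103. ] 103.0
```

View pics/fin.png

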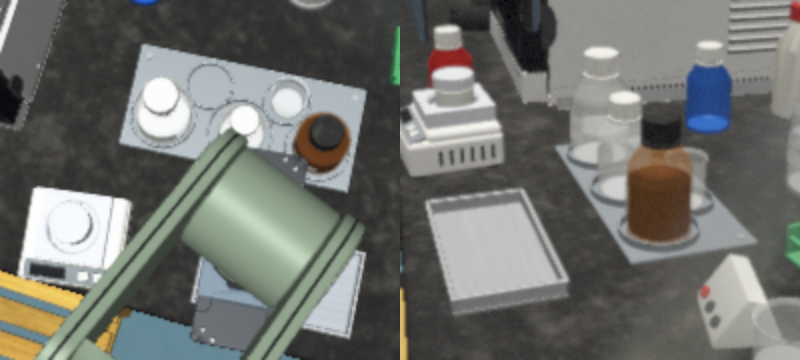

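The final view shows large (160,95), small (243,125) and amber (325,130) upright in their own wells, and the jar in the heater (70,225). The tray is empty, and the beaker and timer have not moved.

```bash
python3 -c "
from workcell import env
print(env.job_done())"
```

```text
the job is handed in; nothing more can be done
None
```

The jar is fully seated in the heater well, both bottles are back upright in the wells they came from, the beaker and timer were not touched, and the job was handed in at about 38 s; no verdict came back.

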